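# Reset the ratchet prop of the record board and set it to its lowest slope

## Task

The record board on the bench is propped too steep to write on. Take it by its bow handle, raise it on past its top notch and press it up against its soft stop, firmly enough for the prop to reset, let it right down flat, and then raise it into its lowest notch and leave it resting there on its prop. Never strain it against the stop, the notches or the pads, do not let it drop, and leave the other things on the bench where they are.

Things in the scene. Friction and masses are not known exactly. Their poses are not given: they have to be found in the camera images.
- stand: Grey steel stand, 320 x 290 x 47 mm, fixed to the bench, origin on the bench under its middle. x runs from the hinge side (towards the robot) to the handle side, y along the hinge, z up. The hinge line runs along y, 140 mm back (-x) from the origin and 47 mm up. Rubber pads, 215 mm from the hinge line, carry the board when it is flat; they give 1 mm per 30 N.
- hinge: The hinge rod with all it carries: the white board (300 wide, 258 long, 9 mm thick, 0.5 to 0.8 kg) and the steel prop under it. Same origin and axes as the stand; it does not tilt with the board. Board angle: 0 flat on the pads, growing as the handle rises. The board swings freely and falls unless held or propped; held by the handle it weighs 2 to 4 N there.
- handle (a point): Middle of the bar of the steel bow handle: 12 mm round, 120 mm long, along y, 305 mm from the hinge line along the board, 20 mm above the board's underside, 55 mm clear of its edge. Its axes tilt with the board: x away from the hinge, z square to the board, so the tilt of z is the board angle. Pinch it from above across the bar (fingers about 30 mm each side at most); it turns in the fingers.
- notches (a point): On the stand, midway between the lowest notches of the two tracks (y 111 mm each side) in which the prop's foot pins run. 4 notches, 10 mm apart; in them the board rests at about 19, 27, 33 and 38 degrees (0.33, 0.47, 0.57, 0.67 rad). Raising clicks from notch to notch; lowering stops at once. Raised from flat to 22 to 25 degrees and lowered, it seats in the lowest notch, where 15 N down on the handle strains it.
- track_end (a point): On the stand, midway between the inner track ends, with brass one-way gates and a rubber stop on a block clamped in slots. Its setting differs unseen: the stop is met at a board angle of 56 to 67 degrees (0.98 to 1.17 rad) and must be felt. The prop resets when the handle is pressed up there with some 14 N; 25 N strains it (80 N at the prop). Then it rides over the notches and drops back near 16 degrees; not reset, it catches at 38.
- penetrometer: Black needle penetrometer, 170 x 120 x 343 mm, heavy, fixed; origin under the middle of its base. To be left alone.
- mould: Loose brass conical ring mould, 80 mm across, 40 mm high; origin at the centre of its underside. To be left alone.
- spatula: Loose spatula with wooden handle, 250 mm long, lying flat; origin at its middle. To be left alone.
- jar: Loose jar with white cap, 72 mm across, 100 mm high; origin at the centre of its underside. To be left alone.

How it is judged (in metres and radians):
On the way, in this order (a step that is already met when the one before it is completed fails the run):
1. the board has been raised past its top notch (angle between handle's own z axis and vertical above 0.96 rad), for 0.05 s.
2. the prop having reset, the board has been let down flat on its pads (angle between handle's own z axis and vertical below 0.03 rad), for 0.2 s.
At the end, for the whole second after the job is handed in: the board rests in its lowest notch (board angle, the tilt of the handle's z axis, between 0.305 and 0.365 rad, 17.5 to 21 degrees), held by its prop alone (angle between handle's own z axis and vertical between 0.305 and 0.365 rad); the robot touches nothing.
It fails at once if the board or its prop is strained against the stand: contact force between them (notches, rubber stop, flat pads) above 80 N, as from forcing it or letting it drop (contact force between hinge and stand above 80 N).
It fails at once if a bystander is pushed more than 20 mm (distance of any of mould, spatula, jar from where it was at the start of the episode above 0.02 m).
It also fails if it takes over 69 s, if anything falls off the work surface, if the arm or the gripper's body presses on something with over 40 N, if the wrist force passes 120 N, or if a joint passes its speed limit or range.

## Robot

A 6-joint arm with a two-finger parallel gripper is mounted at the origin on the work surface. World frame = base frame: x ahead of the robot, y to its left, z up, the work surface at z = 0. Lengths are in mm, angles in rad, forces in N, time in s.
With the tool pointing down it reaches from about 350 to 875 mm from the base axis. Payload 4.2 kg.
Tool frame: the origin (TCP) lies at the very end of the fingers, on their centre line; the grasp point (between the pads) lies 19 mm behind it; z points along the fingers, y is the line along which they close (so a half turn about z gives the same grasp; the last joint's range is limited). The gripper opens to 85 mm and grips with 20 to 120 N. Pads are 22 mm wide; open, the fingers measure 114 mm over their backs; the gripper's body (76 mm by 85 mm) begins 54 mm behind the grasp point. The pads swing forward as they close: fully open they stand 13 mm farther back than shut.
Start: joints at [0.259, 0.385, 0.008, 0, -1.194, -0.259], TCP at [624.979, 0.025, 231.312] pointing down, gripper open.
Joint ranges: [-3.14, 3.14], [-1.21, 2.06], [-1.07, 1.41], [-3.16, 2.05], [-2.99, -0.16], [-3.1, 3.1]. Speed limits (rad/s): [2.79, 2.79, 3.14, 3.14, 3.14, 3.14].

## Interface

Orientations are given as a unit quaternion [x, y, z, w].
In Python, from bench import arm gives the robot as it stands.
- The arm moves only by the tool servo_tool, never from a script. Its argument "rows" is a list that holds one entry, the list of rows, each a list of 7 numbers: the finger opening in mm, from 0 to 85.4, then the shift along the tool's x, y, z in mm, then the turn, a rotation vector about the tool's x, y, z in rad. A call has 1 to 10 rows; each row is the pose to reach, as a shift and turn from the pose commanded when the call began, along the tool's axes at that moment; what a row does not reach only later rows make up. A row lasts 1/8 s, in which the tool goes at most 62.5 mm and 10.7 degrees, less where a joint would pass 70% of its speed; a pose out of reach is approached as far as the arm can. A call with a gripper value outside its range is refused whole. The fingers move at their own pace and stop on an object; the grip force is fixed at half the most. Time passes only in rows, so rows that repeat a pose let the fingers close. It gives the time, the measured TCP pose, the force, the opening and the grip force at its end, in the units of the state.
- arm.read_state(): the state, without advancing time (a new reading comes with each control period).
- arm.get_image(name): name is "scene" or "side" or "wrist"; returns the picture (420x560x3 uint8, red, green, blue); there is no depth.
- arm.camera_params(name): a dict with "intrinsics" (3x3 intrinsics, pixels), "R" (3x3) and "t" (3): a world point X has camera coordinates R X + t. Camera axes: x right, y down, z forward; pixel columns grow to the right and rows downward; lengths in mm; the calibration is good to about 2 mm. The wrist camera is an equidistant fisheye: a pixel r from the principal point sees the ray r / f radians off the axis. A picture is of the moment at which its call begins: read the wrist's pose just before it. camera_params takes no time and is no camera call; for the wrist camera it gives the pose at the moment of the call.
- arm.job_done(): hands the job in; it is judged then, once.
The state is a dict: "clock": time; "joints": joint angles; "joint_vel": joint speeds; "joint_efforts": joint torques, N m; "position": TCP position; "ee_rot": TCP orientation; "contact_force": force on the tool from outside, world axes, zero at the start; "wrist_torque": the same for the moment, N m; "gripper_width": finger opening in mm; "grasp_force": force on a finger pad.
Only numpy, scipy, OpenCV 4.12 (cv2) and the standard library are available. Lean on these libraries where they do the work, as an engineer would, in place of code of your own. Each camera call takes 0.05 s, during which the arm holds its last target. There are 200 camera calls.

## Working session

There is one attempt and no reset: what is moved stays moved. The work goes in short steps, Python scripts to look and compute and a tool call to move; the robot and the scene stay as the last step left them, time stands still between calls to the robot, and variables do not carry over. Pictures are saved under pics/ and viewed, at most 10 in all, crops included, and the job is handed in when it is done.

Besides the shell and the picture viewer there is one more tool, called after "Emit:" as name([rows], argument=value, ...), one row to a line, values as JSON. servo_tool: Moves the arm, as the interface text tells. Its arguments: {"type":"object","properties":{"rows":{"type":"array"}},"required":["rows"]}

```bash
ls; mkdir -p pics
python3 - <<'E'
from bench import arm
import cv2,numpy as np
print(arm.read_state())
for n in ["scene","side"]:
    im=arm.get_image(n); cv2.imwrite(f"pics/{n}0.png",im[:,:,::-1]); np.save(n,im)
    p=arm.camera_params(n); print(n,p)
E
```

```text
pics
{'clock': 0.0, 'joints': array([ 2.58624674e-01,  3.85557159e-01,  6.64304269e-03, -4.59666540e-04,
       -1.19398915e+00, -2.58593130e-01]), 'joint_vel': array([-0.00015131,  0.00085374,  0.0004222 ,  0.00045574, -0.00044519,
        0.0012866 ]), 'joint_efforts': array([-9.55001960e-04, -3.92286408e+01,  1.88399577e+01,  4.18616563e+00,
       -4.72148502e-03,  8.27910434e-07]), 'position': array([6.24431018e+02, 2.71494637e-02, 2.30233784e+02]), 'ee_rot': array([-0.70705757,  0.70715518,  0.0007143 , -0.00080325]), 'contact_force': array([-0.12567991,  0.15460732, -0.43297407]), 'wrist_torque': array([-0.03370096,  0.03088212,  0.0166186 ]), 'grasp_force': 0.0, 'gripper_width': 85.2482851320045}
scene {'intrinsics': array([[439.84683586,   0.        , 280.11100934],
       [  0.        , 439.84683586, 201.55112635],
       [  0.        ,   0.        ,   1.        ]]), 'R': array([[-0.75526244,  0.65523693,  0.01559497],
       [ 0.4417019 ,  0.52642083, -0.72648506],
       [-0.48422936, -0.54179855, -0.68700528]]), 't': array([ 408.95494766, -163.69356671, 1497.73342881])}
side {'intrinsics': array([[487.17971571,   0.        , 275.30124297],
       [  0.        , 487.17971571, 203.58742496],
       [  0.        ,   0.        ,   1.        ]]), 'R': array([[-0.02860889, -0.9994069 , -0.01916696],
       [-0.68889437,  0.03360689, -0.72408226],
       [ 0.72429695, -0.00751118, -0.68944725]]), 't': array([  -6.54508799,  427.94347933, 1303.05123791])}
```

View pics/scene0.png

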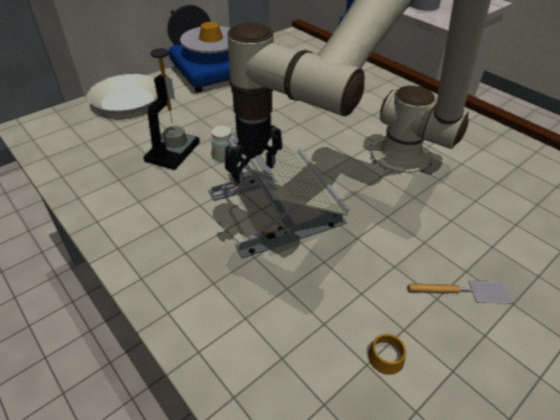

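View pics/side0.png

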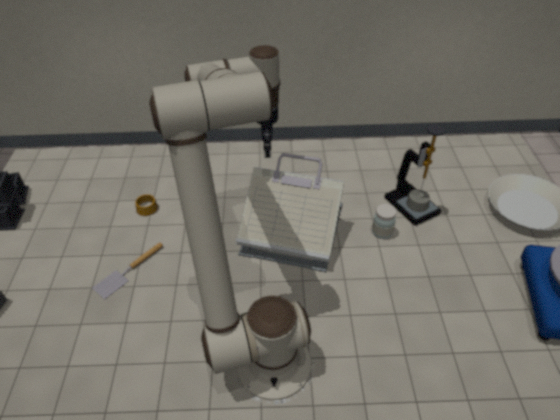

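Scene view: the stand is centred near (280,215) with the gripper hiding the handle. Side view: the handle bar runs about (279,156)-(321,163), and the hinge edge about (242,255)-(330,268). I'll enlarge both.

Run:
```python
import cv2,numpy as np
a=np.load("side.npy")[140:280,225:355,::-1]; b=np.load("scene.npy")[140:265,200:360,::-1]
a=cv2.resize(a,None,fx=4,fy=4,interpolation=cv2.INTER_CUBIC)[:560];b=cv2.resize(b,None,fx=1.7,fy=1.7)
c=np.zeros((560,800,3),np.uint8);c[:560,:520]=a;c[:b.shape[0],525:525+b.shape[1]]=b[:,:275]
cv2.imwrite("pics/crop1.png",c)
```

```text
(no output)
```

View pics/crop1.png

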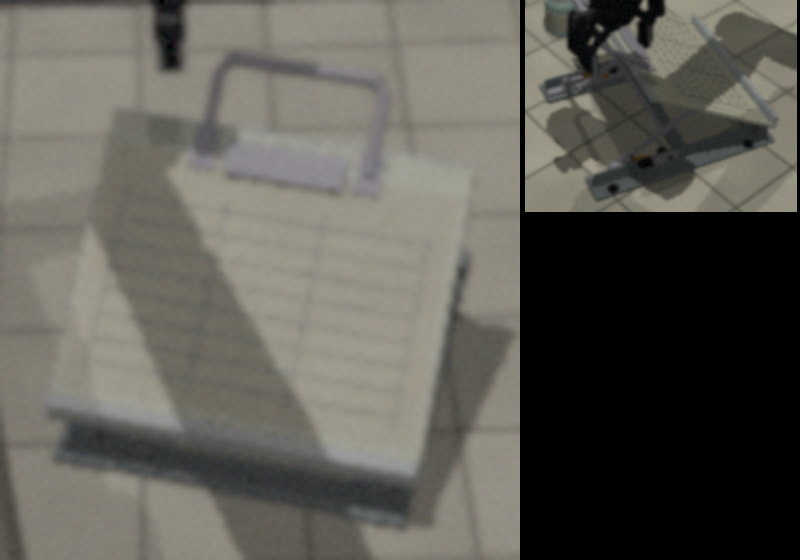

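```bash
cat > h.py <<'E'
import numpy as np
from bench import arm
def ray(n,uv):
    p=arm.camera_params(n);K=np.array(p["intrinsics"]);R=np.array(p["R"]);t=np.array(p["t"])
    d=R.T@np.linalg.solve(K,[uv[0],uv[1],1.]);return -R.T@t,d/np.linalg.norm(d)
def onz(n,uv,z):
    c,d=ray(n,uv);return c+d*(z-c[2])/d[2]
def proj(n,X):
    p=arm.camera_params(n);x=p["intrinsics"]@(p["R"]@np.array(X)+p["t"]);return x[:2]/x[2]
E
python3 - <<'E'
from h import *
np.set_printoptions(precision=1,suppress=True)
for z,prs in ((2,[(238.7,255),(326.3,270.5)]),(50,[(237,241.2),(328,258)])):
    A,B=[onz("side",p,z) for p in prs]
    e=A-B;L=np.linalg.norm(e);print(z,A,B,L,np.arctan2(-e[0],e[1]),(A+B)/2)
y=e/L; x=np.array([y[1],-y[0],0]); H=(A+B)/2; H[2]=47
for uv,yy in (((282.5,155.5),55),((320,160.5),-55),((301,157.7),0)):
    c,d=ray("side",uv); s=((H-c)@y+yy)/(d@y); P=c+s*d; v=P-H
    print("y-plane",P,v@x,v[2],np.hypot(v@x,v[2]))
    # at radius 305.7
    f=np.linspace(700,2000,20000); Q=c+f[:,None]*d-H; r=np.hypot(Q@x,Q[:,2]); i=np.argmin(abs(r-305.7)+1e9*(Q[:,2]<0))
    print("r",c+f[i]*d,np.degrees(np.arctan2(Q[i,2],Q[i]@x)-np.arctan2(20,305)),Q[i]@y)
E
```

```text
2 [382.3 101.1   2. ] [ 306.5 -175.1    2. ] 286.3904621513503 -0.2678995334572767 [344.4 -37.    2. ]
50 [399.2 103.5  50. ] [ 316.8 -178.9   50. ] 294.1781797936405 -0.2838417121863889 [358.  -37.7  50. ]
y-plane [602.1 -51.6 231.2] 238.24547637842684 184.1562787979691 301.12197202379446
r [616.3 -52.  220.1] 30.737196402854153 58.526112698165555
y-plane [ 653.9 -181.3  163.8] 324.27035005450625 116.84585907945029 344.6798727928377
r [ 578.3 -171.4  224.4] 31.724301199248885 -66.69303178711506
y-plane [ 616.2 -113.   208.5] 268.94463942009793 161.48575876848838 313.70187974865706
r [ 595.6 -111.3  224.8] 31.803135123234846 -4.177203498429543
```

Emit:
servo_tool([
  [[40,0,0,-50,0,0,0],[40,0,10,-80,0,0,0.14],[40,55,24,-80,0,0,0.28],[40,108,24,-80,0,0,0.28],[40,108,24,-80,0,0,0.28],[40,108,24,-80,0,0,0.28]],
])

```text
clock: 0.85
position: [600.8, -108.0, 310.8]
ee_rot: [-0.601, 0.799, 0.0, -0.0]
contact_force: [-0.8, 0.4, -1.0]
gripper_width: 40.0
grasp_force: 0.0
```

Run:
```python
from h import *
import cv2
print(arm.read_state()["clock"]);p=arm.camera_params("wrist");print(p)
im=arm.get_image("wrist");np.save("w1",im);side=arm.get_image("side");sc=arm.get_image("scene")
cv2.imwrite("pics/w1.png",im[:,:,::-1]);np.save("side1",side);np.save("scene1",sc)
```

```text
0.85
{'intrinsics': array([[325.1922621 ,   0.        , 278.94606546],
       [  0.        , 325.1922621 , 208.41835657],
       [  0.        ,   0.        ,   1.        ]]), 'R': array([[-0.96066496,  0.27770697,  0.0012961 ],
       [ 0.26414966,  0.91230604,  0.31292593],
       [ 0.08571927,  0.30095934, -0.94977665]]), 't': array([ 605.8377148 , -125.58627655,  436.52848803])}
```

View pics/w1.png

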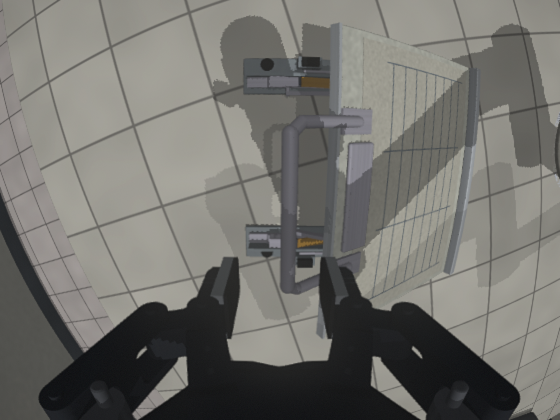

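Wrist view: bar runs from (291,128) to (290,288), about midway between the fingers; board edge corners lie near (336,26) and (321,335).

```bash
cat >> h.py <<'E'
def wray(uv,p):
    K=p["intrinsics"];d=np.array([(uv[0]-K[0,2])/K[0,0],(uv[1]-K[1,2])/K[1,1]]);r=np.hypot(*d)
    c=np.array([*(d/max(r,1e-9)*np.sin(r)),np.cos(r)]);R=p["R"];return -R.T@p["t"],R.T@c
def wz(uv,z,p):
    c,d=wray(uv,p);return c+d*(z-c[2])/d[2]
def wproj(X,p):
    v=p["R"]@np.array(X)+p["t"];a=np.arctan2(np.hypot(v[0],v[1]),v[2]);q=v[:2]/np.hypot(v[0],v[1])*a
    return q*p["intrinsics"][0,0]+p["intrinsics"][:2,2]
E
python3 - <<'E'
from h import *
np.set_printoptions(precision=1,suppress=True)
p=arm.camera_params("wrist")
print("tcp px",wproj([600.8,-108,310.8],p),wproj([600.8,-108,230],p))
for z in (200,215,230,240):
    A,B,M=[wz(q,z,p) for q in((291,124),(290,290),(290,207))];e=B-A
    print(z,A,B,M,np.linalg.norm(e),np.arctan2(-e[0],e[1]), "r",(M-[365,-41,47])@[.961,-.276,0],np.hypot((M-[365,-41,47])@[.961,-.276,0],z-47))
for z in (190,206,215):
    A,B=[wz(q,z,p) for q in((337,25),(321,335))];e=B-A
    print(z,A,B,(A+B)/2,np.linalg.norm(e),np.arctan2(-e[0],e[1]))
c,d=wray((290,207),p);c2,d2=ray("side",(301,157.7))
s=np.linalg.lstsq(np.c_[d,-d2],c2-c,rcond=None)[0];print("tri",c+s[0]*d,c2+s[1]*d2)
E
```

```text
tcp px [277.1 270. ] [277.6 215.9]
200 [ 573.1 -167.1  200. ] [613.  -25.3 200. ] [ 591.9 -102.4  200. ] 147.3188618427852 -0.27383317988838546 r 235.03722142254074 280.44873944096884
215 [ 573.4 -168.1  215. ] [610.9 -34.7 215. ] [ 591.1 -107.2  215. ] 138.5995686187842 -0.27383317988838574 r 235.58553541965898 289.3519388201285
230 [ 573.7 -169.1  230. ] [608.8 -44.1 230. ] [ 590.3 -112.1  230. ] 129.88027539478313 -0.2738331798883853 r 236.13384941677714 298.7443636964306
240 [ 573.9 -169.8  240. ] [607.5 -50.3 240. ] [ 589.8 -115.3  240. ] 124.06741324544909 -0.2738331798883849 r 236.49939208152264 305.25556908094205
190 [ 514.7 -236.2  190. ] [598.1  45.7 190. ] [556.4 -95.3 190. ] 293.97977292596846 -0.2876241607469376
206 [ 518.5 -233.1  206. ] [596.8  31.7 206. ] [ 557.7 -100.7  206. ] 276.12467301421805 -0.2876241607469376
215 [ 520.7 -231.3  215. ] [596.2  23.9 215. ] [ 558.4 -103.7  215. ] 266.0811793138584 -0.28762416074693764
tri [ 590.4 -111.6  228.5] [ 590.6 -110.9  228.7]
```

Emit:
servo_tool([
  [[40,6,9,30,0,0,0],[40,6,9,60,0,0,0],[40,6,9,90,0,0,0],[40,6,9,101,0,0,0],[40,6,9,101,0,0,0]],
])

```text
clock: 1.62
position: [590.8, -110.8, 210.1]
ee_rot: [-0.602, 0.799, 0.0, -0.0]
contact_force: [-0.6, 0.5, 1.0]
gripper_width: 40.1
grasp_force: 0.0
```

Run:
```python
from h import *
import cv2
im=arm.get_image("wrist");s=arm.get_image("side")
c=np.zeros((560,800,3),np.uint8);c[:420,:480]=im[:,40:520,::-1];c[:360,485:785]=cv2.resize(s[120:240,240:340,::-1],None,fx=3,fy=3)
cv2.imwrite("pics/w2.png",c)
```

```text
(no output)
```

View pics/w2.png

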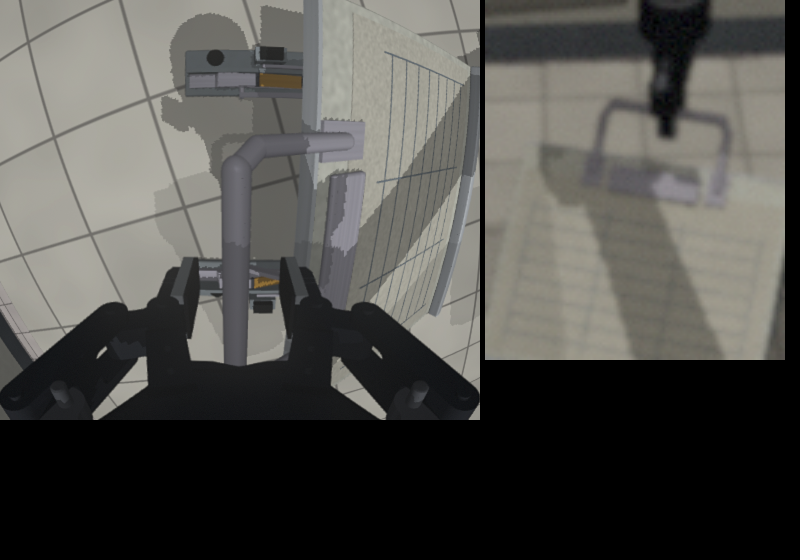

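The bar (col 236) sits midway between the finger pads (197/282) and at pad height, so I'm closing.

Emit:
servo_tool([
  [[20,0,0,0,0,0,0],[14,0,0,0,0,0,0],[10,0,0,0,0,0,0],[5,0,0,0,0,0,0],[5,0,0,0,0,0,0],[5,0,0,0,0,0,0]],
])

```text
clock: 2.48
position: [592.3, -111.6, 211.6]
ee_rot: [-0.602, 0.799, -0.002, 0.002]
contact_force: [5.2, -2.7, 3.5]
gripper_width: 10.1
grasp_force: 58.6
```

```bash
python3 -c "
from math import *
h0,z0=305.7*cos(radians(36.75)),305.7*sin(radians(36.75))
for t in list(range(-2,69,2)):
    p=radians(t+3.75);print(t,round(h0-305.7*cos(p),1),round(z0-305.7*sin(p),1))"
```

```text
-2 -60.6 173.6
0 -60.1 162.9
2 -59.2 152.3
4 -58.0 141.7
6 -56.3 131.1
8 -54.4 120.7
10 -52.0 110.2
12 -49.3 99.9
14 -46.2 89.7
16 -42.8 79.6
18 -39.0 69.6
20 -34.9 59.8
22 -30.4 50.1
24 -25.6 40.6
26 -20.5 31.2
28 -15.0 22.0
30 -9.2 13.1
32 -3.2 4.3
34 3.2 -4.2
36 9.9 -12.6
38 16.9 -20.7
40 24.1 -28.5
42 31.6 -36.1
44 39.4 -43.4
46 47.4 -50.4
48 55.7 -57.2
50 64.2 -63.6
52 72.9 -69.8
54 81.8 -75.6
56 90.9 -81.2
58 100.2 -86.4
60 109.7 -91.3
62 119.4 -95.8
64 129.2 -100.0
66 139.1 -103.9
68 149.2 -107.4
```

Emit:
servo_tool([
  [[5,0,-1.7,-1.8,0,0,0],[5,0,1.5,-6,0,0,0],[5,0,8,-14.5,0,0,0],[5,0,15,-22.5,0,0,0],[5,0,22.4,-30.3,0,0,0],[5,0,30,-38,0,0,0],[5,0,30,-38,0,0,0]],
])

```text
clock: 3.35
position: [561.4, -102.4, 249.4]
ee_rot: [-0.602, 0.799, -0.0, 0.001]
contact_force: [5.3, 2.8, 1.0]
gripper_width: 10.2
grasp_force: 58.9
```

Emit:
servo_tool([
  [[5,0,6.8,-7.3,0,0,0],[5,0,14.8,-14.3,0,0,0],[5,0,23,-21,0,0,0],[5,0,31.5,-27.5,0,0,0],[5,0,40,-33.7,0,0,0],[5,0,40,-33.7,0,0,0],[5,0,40,-33.7,0,0,0]],
])

```text
clock: 4.22
position: [523.9, -91.3, 282.4]
ee_rot: [-0.602, 0.799, -0.0, 0.001]
contact_force: [3.7, 3.0, 2.0]
gripper_width: 10.2
grasp_force: 59.1
```

Emit:
servo_tool([
  [[5,0,5.6,-3.7,0,0,0],[5,0,11,-7.3,0,0,0],[5,0,11,-7.3,0,0,0]],
])

```text
clock: 4.6
position: [513.4, -88.2, 289.7]
ee_rot: [-0.602, 0.799, -0.0, 0.001]
contact_force: [4.7, 2.9, 1.3]
gripper_width: 9.6
grasp_force: 59.0
```

Emit:
servo_tool([
  [[5,0,4.6,-2.7,0,0,0],[5,0,4.6,-2.7,0,0,0]],
])

```text
clock: 4.85
position: [509.3, -86.9, 292.8]
ee_rot: [-0.602, 0.799, -0.001, 0.001]
contact_force: [5.2, 4.0, 3.0]
gripper_width: 9.7
grasp_force: 58.7
```

Emit:
servo_tool([
  [[5,0,4.6,-2.6,0,0,0],[5,0,4.6,-2.6,0,0,0]],
])

```text
clock: 5.1
position: [505.0, -85.7, 295.5]
ee_rot: [-0.602, 0.799, -0.001, 0.002]
contact_force: [5.8, 3.9, 2.2]
gripper_width: 9.9
grasp_force: 58.9
```

Emit:
servo_tool([
  [[5,0,4.7,-2.5,0,0,0],[5,0,4.7,-2.5,0,0,0]],
])

```text
clock: 5.35
position: [500.7, -84.4, 298.1]
ee_rot: [-0.602, 0.799, -0.001, 0.002]
contact_force: [5.4, 4.2, 2.8]
gripper_width: 10.0
grasp_force: 58.9
```

Emit:
servo_tool([
  [[5,0,4.7,-2.5,0,0,0],[5,0,4.7,-2.5,0,0,0]],
])

```text
clock: 5.6
position: [496.4, -83.1, 300.5]
ee_rot: [-0.602, 0.799, -0.001, 0.002]
contact_force: [5.9, 3.3, 2.7]
gripper_width: 10.0
grasp_force: 58.9
```

Emit:
servo_tool([
  [[5,0,4.8,-2.3,0,0,0],[5,0,4.8,-2.3,0,0,0]],
])

```text
clock: 5.85
position: [492.0, -81.8, 303.0]
ee_rot: [-0.602, 0.799, -0.001, 0.002]
contact_force: [5.3, 2.7, 1.6]
gripper_width: 9.9
grasp_force: 58.9
```

Emit:
servo_tool([
  [[5,0,4.8,-2.3,0,0,0],[5,0,4.8,-2.3,0,0,0]],
])

```text
clock: 6.1
position: [487.5, -80.4, 305.7]
ee_rot: [-0.602, 0.799, -0.001, 0.003]
contact_force: [5.9, 4.8, 3.9]
gripper_width: 9.8
grasp_force: 58.9
```

Emit:
servo_tool([
  [[5,0,4.9,-2.2,0,0,0],[5,0,4.9,-2.2,0,0,0]],
])

```text
clock: 6.35
position: [482.9, -79.1, 308.1]
ee_rot: [-0.602, 0.799, -0.002, 0.003]
contact_force: [6.4, 4.7, 4.5]
gripper_width: 9.8
grasp_force: 58.9
```

Emit:
servo_tool([
  [[5,0,4.9,-2.1,0,0,0],[5,0,4.9,-2.1,0,0,0]],
])

```text
clock: 6.6
position: [478.4, -77.7, 310.3]
ee_rot: [-0.602, 0.799, -0.002, 0.003]
contact_force: [5.8, 3.9, 3.9]
gripper_width: 9.7
grasp_force: 58.9
```

Emit:
servo_tool([
  [[5,0,4.9,-2,0,0,0],[5,0,4.9,-2,0,0,0]],
])

```text
clock: 6.85
position: [474.1, -76.4, 312.3]
ee_rot: [-0.602, 0.799, -0.002, 0.003]
contact_force: [8.0, 4.0, 2.9]
gripper_width: 9.6
grasp_force: 58.9
```

Emit:
servo_tool([
  [[5,0,2.5,-1,0,0,0],[5,0,2.5,-1,0,0,0],[5,0,2.5,-1,0,0,0]],
])

```text
clock: 7.22
position: [472.5, -76.0, 313.3]
ee_rot: [-0.602, 0.799, -0.003, 0.004]
contact_force: [9.9, 1.5, 2.3]
gripper_width: 10.3
grasp_force: 58.7
```

Emit:
servo_tool([
  [[5,0,2,-0.8,0,0,0],[5,0,2,-0.8,0,0,0],[5,0,2,-0.8,0,0,0]],
])

```text
clock: 7.6
position: [471.3, -75.6, 313.9]
ee_rot: [-0.602, 0.799, -0.003, 0.004]
contact_force: [12.4, 0.7, 0.4]
gripper_width: 9.8
grasp_force: 58.7
```

Emit:
servo_tool([
  [[5,0,1.5,-0.6,0,0,0],[5,0,3,-1.1,0,0,0],[5,0,3,-1.1,0,0,0]],
])

```text
clock: 7.98
position: [469.6, -75.0, 314.7]
ee_rot: [-0.602, 0.799, -0.004, 0.005]
contact_force: [16.9, -1.5, -3.1]
gripper_width: 9.3
grasp_force: 58.6
```

Emit:
servo_tool([
  [[5,0,1.5,-0.5,0,0,0],[5,0,1.5,-0.5,0,0,0],[5,0,1.5,-0.5,0,0,0]],
])

```text
clock: 8.35
position: [468.7, -74.7, 315.0]
ee_rot: [-0.602, 0.799, -0.005, 0.005]
contact_force: [18.5, -4.0, -4.7]
gripper_width: 9.4
grasp_force: 58.6
```

Emit:
servo_tool([
  [[5,0,0.8,-0.3,0,0,0],[5,0,0.8,-0.3,0,0,0],[5,0,0.8,-0.3,0,0,0]],
])

```text
clock: 8.72
position: [468.3, -74.6, 315.2]
ee_rot: [-0.602, 0.799, -0.005, 0.005]
contact_force: [18.6, -3.2, -5.5]
gripper_width: 9.9
grasp_force: 58.5
```

Emit:
servo_tool([
  [[5,0,-7.4,1.8,0,0,0],[5,0,-17.2,6,0,0,0],[5,0,-27,10.5,0,0,0],[5,0,-36.4,15.4,0,0,0],[5,0,-45.7,20.6,0,0,0],[5,0,-54.8,26.2,0,0,0],[5,0,-63.7,32,0,0,0],[5,0,-72.4,38.2,0,0,0],[5,0,-81,44.6,0,0,0],[5,0,-81,44.6,0,0,0]],
])

```text
clock: 9.98
position: [540.7, -96.3, 269.1]
ee_rot: [-0.602, 0.799, 0.0, 0.0]
contact_force: [4.8, 2.9, 1.6]
gripper_width: 9.7
grasp_force: 61.7
```

Emit:
servo_tool([
  [[5,0,-4.2,3.4,0,0,0],[5,0,-8.3,6.8,0,0,0],[5,0,-16,13.8,0,0,0],[5,0,-23.5,21.1,0,0,0],[5,0,-31,28.7,0,0,0],[5,0,-31,28.7,0,0,0]],
])

```text
clock: 10.72
position: [570.3, -105.2, 239.9]
ee_rot: [-0.602, 0.799, 0.0, -0.0]
contact_force: [4.1, 2.9, 1.6]
gripper_width: 10.0
grasp_force: 62.4
```

Emit:
servo_tool([
  [[5,0,-3.6,3.9,0,0,0],[5,0,-7.2,7.8,0,0,0],[5,0,-10.6,11.9,0,0,0],[5,0,-10.6,11.9,0,0,0]],
])

```text
clock: 11.22
position: [580.2, -108.1, 228.0]
ee_rot: [-0.602, 0.799, 0.0, -0.0]
contact_force: [3.6, 3.6, -0.1]
gripper_width: 9.7
grasp_force: 63.0
```

Emit:
servo_tool([
  [[5,0,-3.5,4.1,0,0,0],[5,0,-7,8.2,0,0,0],[5,0,-7,8.2,0,0,0]],
])

```text
clock: 11.6
position: [586.7, -110.0, 219.6]
ee_rot: [-0.601, 0.799, 0.001, -0.001]
contact_force: [3.3, 3.6, 0.9]
gripper_width: 9.6
grasp_force: 63.0
```

Emit:
servo_tool([
  [[5,0,-6.5,8.4,0,0,0],[5,0,-12.7,17.1,0,0,0],[5,0,-18.6,25.9,0,0,0],[5,0,-24.3,35,0,0,0],[5,0,-29.6,44.3,0,0,0],[5,0,-34.5,53.7,0,0,0],[5,0,-39.2,63.3,0,0,0],[5,0,-43.5,73.1,0,0,0],[5,0,-43.5,73.1,0,0,0]],
])

```text
clock: 12.72
position: [628.4, -122.5, 146.6]
ee_rot: [-0.601, 0.799, 0.0, -0.001]
contact_force: [0.9, 1.5, -1.3]
gripper_width: 9.8
grasp_force: 60.5
```

Emit:
servo_tool([
  [[5,0,-4,9.9,0,0,0],[5,0,-7.5,19.9,0,0,0],[5,0,-10.8,30.1,0,0,0],[5,0,-13.7,40.3,0,0,0],[5,0,-16.2,50.7,0,0,0],[5,0,-18.4,61.2,0,0,0],[5,0,-20.2,71.7,0,0,0],[5,0,-20.2,71.7,0,0,0]],
])

```text
clock: 13.72
position: [647.2, -127.9, 74.6]
ee_rot: [-0.601, 0.799, 0.001, -0.001]
contact_force: [-3.2, 0.6, -2.1]
gripper_width: 9.4
grasp_force: 58.6
```

Emit:
servo_tool([
  [[5,0,0,8,0,0,0],[5,0,-0.5,15,0,0,0],[5,0,-1,21,0,0,0],[5,0,-1,21,0,0,0]],
])

```text
clock: 14.22
position: [649.3, -128.5, 54.6]
ee_rot: [-0.602, 0.799, -0.0, 0.0]
contact_force: [-2.0, -5.0, -2.1]
gripper_width: 9.5
grasp_force: 58.5
```

Emit:
servo_tool([
  [[5,0,0,3,0,0,0],[5,0,0,5,0,0,0],[5,0,0,5,0,0,0]],
])

```text
clock: 14.6
position: [649.5, -128.5, 52.9]
ee_rot: [-0.602, 0.799, -0.001, 0.0]
contact_force: [-5.6, -4.2, 8.7]
gripper_width: 10.0
grasp_force: 59.6
```

Run:
```python
from h import *
import cv2
im=arm.get_image("wrist");s=arm.get_image("scene")
c=np.zeros((420,800,3),np.uint8);c[:420,:480]=im[:,40:520,::-1];c[:420,485:800]=cv2.resize(s[130:270,200:360,::-1],None,fx=3,fy=3)[:,100:415]
cv2.imwrite("pics/w3.png",c)
```

```text
(no output)
```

View pics/w3.png

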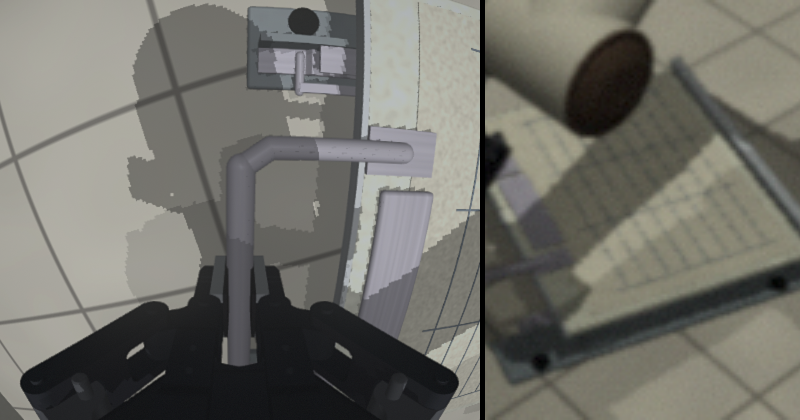

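The board looks flat on its pads, with the prop foot at the outer end of its track and clear of the fingers. A light extra press will confirm it's a hard rest.

Emit:
servo_tool([
  [[5,0,0,1.5,0,0,0],[5,0,0,3,0,0,0],[5,0,0,3,0,0,0],[5,0,0,3,0,0,0]],
])

```text
clock: 15.2
position: [649.5, -128.5, 52.1]
ee_rot: [-0.602, 0.798, -0.001, 0.0]
contact_force: [-8.0, -2.4, 16.3]
gripper_width: 9.9
grasp_force: 60.6
```

Emit:
servo_tool([
  [[5,0,0,-8,0,0,0],[5,0,0,-20,0,0,0],[5,0,1.9,-33.6,0,0,0],[5,0,3.8,-44,0,0,0],[5,0,6.2,-54.5,0,0,0],[5,0,8.9,-64.8,0,0,0],[5,0,12,-75,0,0,0],[5,0,15.4,-85,0,0,0],[5,0,19.2,-95,0,0,0],[5,0,19.2,-95,0,0,0]],
])

```text
clock: 16.45
position: [631.0, -122.9, 143.6]
ee_rot: [-0.602, 0.799, -0.001, 0.001]
contact_force: [-1.0, -4.7, -3.3]
gripper_width: 9.3
grasp_force: 58.7
```

Emit:
servo_tool([
  [[5,0,4.1,-9.8,0,0,0],[5,0,8.6,-19.5,0,0,0],[5,0,13.3,-29,0,0,0],[5,0,13.3,-29,0,0,0],[5,0,13.3,-29,0,0,0]],
])

```text
clock: 17.08
position: [619.1, -119.4, 172.4]
ee_rot: [-0.602, 0.799, -0.002, 0.002]
contact_force: [0.5, -5.1, -2.3]
gripper_width: 9.6
grasp_force: 58.7
```

Emit:
servo_tool([
  [[5,0,-2.3,5,0,0,0],[5,0,-4.7,10,0,0,0],[5,0,-7,15,0,0,0],[5,0,-7.8,17,0,0,0],[5,0,-7.8,17,0,0,0]],
])

```text
clock: 17.7
position: [626.6, -121.7, 155.2]
ee_rot: [-0.602, 0.799, -0.002, 0.001]
contact_force: [0.8, -5.3, -1.5]
gripper_width: 10.0
grasp_force: 58.9
```

Emit:
servo_tool([
  [[5,0,-0.8,2,0,0,0],[5,0,-1.6,4,0,0,0],[5,0,-1.6,4,0,0,0]],
])

```text
clock: 18.08
position: [628.0, -122.0, 151.7]
ee_rot: [-0.602, 0.799, -0.002, 0.001]
contact_force: [-0.6, -5.2, 0.2]
gripper_width: 9.5
grasp_force: 59.2
```

Emit:
servo_tool([
  [[5,0,-0.4,1,0,0,0],[5,0,-0.8,2,0,0,0],[5,0,-0.8,2,0,0,0]],
])

```text
clock: 18.45
position: [628.6, -122.2, 150.0]
ee_rot: [-0.602, 0.799, -0.001, 0.001]
contact_force: [-1.6, -4.9, 5.0]
gripper_width: 9.8
grasp_force: 59.6
```

Emit:
servo_tool([
  [[13,0,0,0,0,0,0],[20,0,0,0,0,0,0],[36,0,0,0,0,0,0],[36,0,0,0,0,0,0]],
])

```text
clock: 18.95
position: [627.6, -121.4, 147.8]
ee_rot: [-0.602, 0.799, 0.0, 0.0]
contact_force: [-0.9, 0.3, 0.1]
gripper_width: 35.8
grasp_force: 0.0
```

Free of contact forces. Retreating straight up, then looking.

Emit:
servo_tool([
  [[36,0,0,-15,0,0,0],[36,0,0,-40,0,0,0],[36,0,0,-80,0,0,0],[36,0,0,-120,0,0,0],[36,0,0,-120,0,0,0]],
])

```text
clock: 19.58
position: [629.5, -122.2, 273.9]
ee_rot: [-0.602, 0.799, -0.003, 0.004]
contact_force: [-0.6, 0.6, -0.5]
gripper_width: 36.1
grasp_force: 0.0
```

Run:
```python
from h import *
import cv2
p=arm.camera_params("wrist");im=arm.get_image("wrist");s=arm.get_image("scene")
c=np.zeros((420,800,3),np.uint8);c[:420,:480]=im[:,40:520,::-1];c[:420,485:800]=cv2.resize(s[130:270,200:360,::-1],None,fx=3,fy=3)[:,60:375]
cv2.imwrite("pics/w4.png",c)
for a in (0,19,27):  # predicted bar end px (crop cols) for each angle
    f=np.radians(a+3.75);h=305.7*np.cos(f);u=np.array([.961,-.276,0]);y=np.array([.276,.961,0])
    M=np.array([628,-122,0])+u*(h-281.9)+[0,0,47+305.7*np.sin(f)]
    print(a,[wproj(M+k*y,p)-[40,0] for k in(-60,60)])
```

```text
0 [array([219.66186499, 123.40126875]), array([221.29203468, 228.5667577 ])]
19 [array([241.03966128, 130.7300173 ]), array([240.87662462, 270.22776099])]
27 [array([270.20098836, 135.66965661]), array([265.3696408 , 293.91263734])]
```

View pics/w4.png

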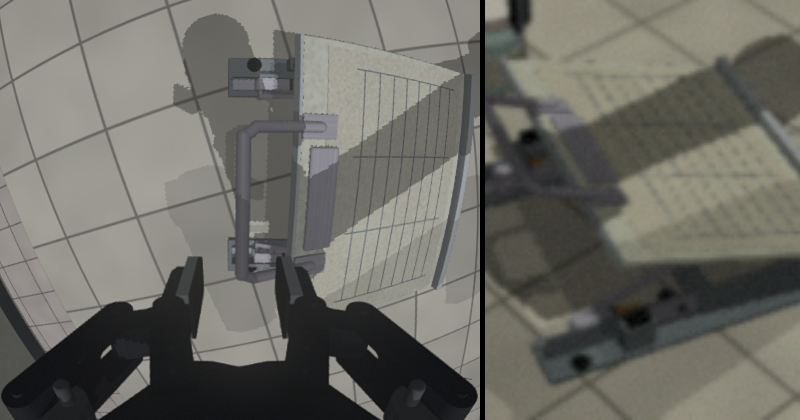

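The bar shows at col 243, rows 127-275, close to the 19° prediction (241, 131-270). The board is resting propped and the gripper is clear of it.

```bash
python3 -c "
from bench import arm
print(arm.job_done())"
```

```text
the job is handed in; nothing more can be done
None
```

I pressed the board up against its stop with about 17 N and let it down flat (it came down past the 38° notch without catching, so the prop had reset). I then raised it and left it on its prop in the lowest notch at about 19°, with the gripper clear, and handed the job in; no verdict came back.

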